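# Turn the cast trough over and square it in the corner stop

## Robot

A 6-joint arm with a two-finger parallel gripper is mounted at the origin on the work surface. World frame = base frame: x ahead of the robot, y to its left, z up, the work surface at z = 0. Lengths are in m, angles in degrees, forces in N, time in s.
With the tool pointing down it reaches from about 0.25 to 0.725 m from the base axis. Payload 9.7 kg.
Tool frame: the origin (TCP) lies midway between the tips of the shut fingers; the grasp point (between the pads) lies 19 mm behind it; z points along the fingers, y is the line along which they close (so a half turn about z gives the same grasp; the last joint's range is limited). The gripper opens to 85 mm and grips with 20 to 120 N. Pads are 22 mm wide; open, the fingers measure 114 mm over their backs; the gripper's body (76 mm by 85 mm) begins 54 mm behind the grasp point. The pads swing forward as they close: fully open they stand 13 mm farther back than shut.
Start: joints at [-63.77, 4.979, 10.078, 95.1, 0, 90], TCP at [0.243, -0.493, 0.231] pointing down, gripper open.
Joint ranges: [-179.16, 179.16], [-48.56, 103.87], [-65.8, 70.77], [-126.05, 130.52], [-82.76, 87.17], [-180, 180]. Speed limits (degrees/s): [127.2, 127.2, 147.25, 180, 180, 180].

## Interface

Orientations are given as [roll, pitch, yaw] about the fixed x, y, z axes, in that order (R = Rz(yaw) Ry(pitch) Rx(roll)).
In Python, from workcell import readout, imaging, bot, spotter gives the robot as it stands.
- The arm moves only by the shell command python3 -m jog 'ROWS' [FORCE]. ROWS is JSON, a list of rows, each an object with "rotation": the turn, a rotation vector about the world's x, y, z in degrees, a list of three; "translation": the shift along the world's x, y, z in mm, a list of three; "grip": the finger opening in mm, from 0 to 85.4. In form: [{"rotation": [wx, wy, wz], "translation": [dx, dy, dz], "grip": grip}, ...]. A call has 1 to 20 rows; each row is the pose to reach, as a shift and turn from the pose commanded when the call began; what a row does not reach only later rows make up. A row lasts 1/10 s, in which the tool goes at most 50 mm and 8.59 degrees, less where a joint would pass 70% of its speed; a pose out of reach is approached as far as the arm can. A call with a gripper value outside its range is refused whole. The fingers move at their own pace and stop on an object; FORCE is the grip in N (left out, the last holds). Time passes only in rows, so rows that repeat a pose let the fingers close. It gives the time, the measured TCP pose, the force, the opening and the grip force at its end, in the units of the state.
- readout.get_obs(): the state, without advancing time (a new reading comes with each control period).
- imaging.camera(name): name is "scene" or "top"; returns (picture, depth): 400x640x3 uint8, red, green, blue; 400x640 float32, m along the optical axis (not along the pixel's ray), 0 where there is no reading.
- imaging.camera_info(name): a dict with "vertical_fov" (degrees; the focal length in pixels is half the picture's height over the tangent of half this angle, whatever the lens; pixels are square), "cx", "cy" (the principal point, pixels), "k1" (the pictures are not rectified: a ray, as slopes to the right and down, at radius r is drawn at 1 + k1 r^2 times it, then the intrinsics apply), "extrinsics" (4x4, takes a point from camera to world coordinates). Camera axes: x right, y down, z forward; pixel columns grow to the right and rows downward; lengths in m; the calibration is good to about 2 mm. A picture is of the moment at which its call begins. camera_info takes no time and is no camera call.
- bot.job_done(): hands the job in; it is judged then, once.
Trained networks look in the newest picture that a camera, given by its name, has taken for a name from the list of things; names that differ only in an ending like _2 or _b are one class to them, and where a whole thing is asked for, a point or a joint stands for the part that bears it (a point fixed in the world has none). Each returns a list of dicts, best first, with "confidence" (0 to 1); they miss things now and then, are a little off and sometimes report something else, mostly with a low value. They report only what shows in the picture. A call takes as long as a camera call. They do not tell look-alikes from the thing itself.
- spotter.spot_in(camera, target): "box" ([centre column, centre row, width, height] in pixels, round what is visible of it).
- spotter.mark_of(camera, target): "uv" ([column, row] in pixels: a listed point, or the origin of a listed thing).
The state is a dict: "time": time; "q": joint angles; "qd": joint speeds; "joint_efforts": joint torques, N m; "ee_pos": TCP position; "tcp_rot": TCP orientation; "wrist_force": force on the tool from outside, world axes, zero at the start; "torque": the same for the moment, N m; "opening": finger opening in m; "grasp_force": force on a finger pad.
Only numpy, scipy, OpenCV 4.12 (cv2) and the standard library are available. Lean on these libraries where they do the work, as an engineer would, in place of code of your own. Each camera call takes 0.05 s, during which the arm holds its last target. There are 200 camera calls.

## Task

The freshly cast planter trough lies hollow side down. Keeping at least 15 cm clear of its place in the metal corner stop, turn it over in two goes without letting it topple: stand it on one of its ends and let go, then take it again, lay it down with the hollow facing up and let go. Then slide it over the table, without lifting it, fully home into the corner stop, one long side flush against the long bar and one end flush against the short bar, and leave the moulds and the pigment pot where they are.

Things in the scene. Friction and masses are not known exactly. Their poses are not given: they have to be found in the camera images.
- trough: Off-white plaster planter trough: open-topped box 110 (x) by 60 (y) by 50 mm (z), walls and floor 9 mm, 0.26 kg, two small dark dots on its closed base. Origin at the centre of the base's outer face; z points from the base out of the hollow. It starts hollow down: z points down, base uppermost, 50 mm above the table. Same either way round in x.
- stop: Corner stop fixed to the table: two bare aluminium bars 12 mm wide, 25 mm high, in an L. Origin: inner corner, on the table. Long bar: inner face is the plane y = 0, from x = -195 mm to the corner, bar on the +y side. Short bar: inner face is the plane x = 0, from y = -90 mm to the corner, bar on the +x side. The trough belongs on the -x, -y side.
- seat (a point): Point on the table where the centre of the trough's base is when it is home in the stop: 55 mm along -x and 30 mm along -y from the inner corner; axes as the stop's. The trough's x is then parallel to this x, either way round.
- bell_mould: Bystander: cream bell-shaped silicone mould with a neck, 80 mm across, 96 mm high. Origin under its centre, on the table.
- pigment_pot: Bystander: closed yellow pigment jar, 60 mm across, 65 mm high. Origin under its centre.
- cup_mould: Bystander: mint-green open cup-shaped mould, 72 mm across, 55 mm high. Origin under its centre.
- vase_mould: Bystander: cream tapered mould, 74 mm across at the top, 100 mm high. Origin under its centre.
Mind the look-alikes: they are no part of the job. Leave any yellow look-alike of the trough alone. Of the things that look like the stop, the smaller one is meant.

How it is judged:
By the outcome, as a careful person would: the job done as asked, in the order asked, and still so for the second after the job is handed in, with the robot touching nothing.
It also fails if it takes over 72 s, if anything falls off the work surface, if the arm or the gripper's body presses on something with over 40 N, if the wrist force passes 120 N, or if a joint passes its speed limit or range.

## Working session

There is one attempt and no reset: what is moved stays moved. The work goes in short steps, Python scripts to look and compute and a shell command to move; the robot and the scene stay as the last step left them, time stands still between calls to the robot, and variables do not carry over. Pictures are saved under pics/ and viewed, at most 10 in all, crops included, and the job is handed in when it is done.

```bash
mkdir -p pics
cat > h.py <<'E'
import numpy as np, cv2
from workcell import readout, imaging, bot, spotter
def rays(name,uv):
    i=imaging.camera_info(name); f=200/np.tan(np.radians(i["vertical_fov"]/2))
    d=(np.atleast_2d(uv).astype(float)-[i["cx"],i["cy"]])/f
    s=d.copy()
    for _ in range(20): s=d/(1+i["k1"]*(s**2).sum(1,keepdims=True))
    return s,np.array(i["extrinsics"])
def pts(name,uv,z):  # uv Nx2, z depths
    s,E=rays(name,uv); z=np.asarray(z,float).reshape(-1,1)
    return np.c_[s*z,z]@E[:3,:3].T+E[:3,3]
def onplane(name,uv,h):
    s,E=rays(name,uv); d=np.c_[s,np.ones(len(s))]@E[:3,:3].T
    t=(h-E[2,3])/d[:,2:]; return E[:3,3]+t*d
def cloud(name,dep):
    v,u=np.mgrid[0:400,0:640]; P=pts(name,np.c_[u.ravel(),v.ravel()],dep.ravel()).reshape(400,640,3)
    P[dep==0]=np.nan; return P
E
cat > a.py <<'E'
from h import *
for n in("top","scene"):
    p,d=imaging.camera(n); cv2.imwrite(f"pics/{n}0.png",p[:,:,::-1]); np.save(n+"d0.npy",d);np.save(n+"p0.npy",p)
    P=cloud(n,d)
    for t in("trough","stop","bell_mould","pigment_pot","cup_mould","vase_mould"):
        for b in spotter.spot_in(n,t)[:3]:
            c=np.array(b["box"]); u,v=c[:2].astype(int)
            print(n,t,round(b["confidence"],2),c.round(),P[min(v,399),min(u,639)].round(3))
    for b in spotter.mark_of(n,"seat")[:3]: print(n,"seat",b, onplane(n,[b["uv"]],0).round(3))
print(imaging.camera_info("top"),readout.get_obs())
E
python3 a.py
```

```text
top trough 0.78 [322. 222.  37.  50.] [ 0.522 -0.111  0.049]
top trough 0.67 [324. 289.  49.  36.] [ 0.36  -0.117  0.048]
top stop 0.89 [196. 326.  53. 124.] [0.27  0.207 0.   ]
top stop 0.71 [224. 206.  45.  82.] [ 0.572  0.142 -0.001]
top bell_mould 0.8 [447. 222.  31.  32.] [ 0.516 -0.416  0.073]
top pigment_pot 0.77 [332. 139.  24.  24.] [ 0.733 -0.141  0.067]
top cup_mould 0.77 [284. 134.  32.  31.] [ 0.763 -0.016  0.007]
top vase_mould 0.63 [383. 133.  29.  34.] [ 0.734 -0.262  0.102]
top seat {'uv': [226.0, 192.8], 'confidence': 0.79} [[0.607 0.137 0.   ]]
scene trough 0.94 [317. 204.  34.  44.] [ 0.547 -0.117  0.051]
scene trough 0.56 [319. 165.  37.  31.] [ 0.381 -0.109  0.045]
scene stop 0.68 [416. 148.  40.  63.] [0.268 0.227 0.016]
scene stop 0.59 [401. 217.  36.  68.] [ 0.556  0.14  -0.   ]
scene stop 0.44 [317. 205.  31.  45.] [ 0.548 -0.114  0.053]
scene bell_mould 0.8 [213. 200.  28.  36.] [ 0.546 -0.422  0.069]
scene pigment_pot 0.83 [306. 266.  21.  29.] [ 0.755 -0.144  0.064]
scene cup_mould 0.66 [354. 269.  27.  29.] [ 0.734 -0.011  0.008]
scene vase_mould 0.95 [2
[... 543 characters left out ...]
.        ,  1.        ]])} {'time': 0.8, 'q': array([-6.37695833e+01,  4.97776573e+00,  1.00783276e+01,  9.50982483e+01,
        8.14764122e-05,  8.99994046e+01]), 'qd': array([ 0.02899971, -0.06829648, -0.0593042 , -0.00737004,  0.0357742 ,
        0.07806287]), 'joint_efforts': array([-8.25664447e-04, -5.20045316e+01,  4.64843094e+01,  1.19662582e-03,
       -1.43563120e-04, -3.41412402e-06]), 'ee_pos': array([ 0.24309286, -0.49336767,  0.23129605]), 'tcp_rot': array([ 1.79997686e+02, -8.14523714e-05,  2.62310121e+01]), 'wrist_force': array([-0.8657477 ,  0.01719106, -0.24384567]), 'torque': array([ 0.02344445, -0.00561611,  0.00562779]), 'grasp_force': 0.0, 'opening': 0.08570284459082628}
```

View pics/top0.png

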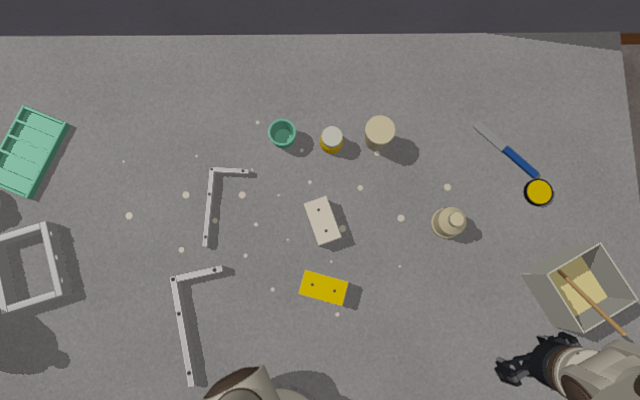

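View pics/scene0.png

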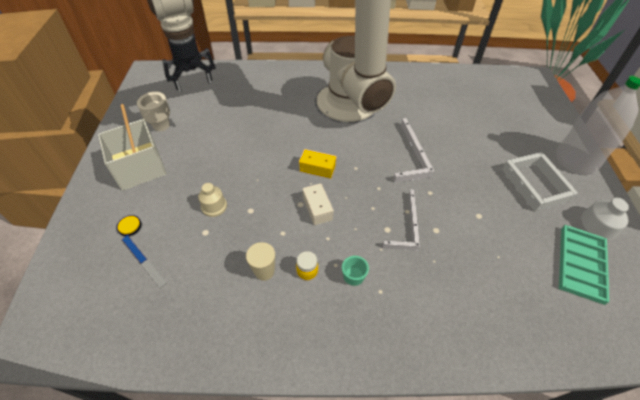

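The top view shows the off-white trough at about (322,221) with the yellow look-alike at (324,289). The smaller stop is at (205–252, 168–245) with its corner near (213,172), far side and left. The scene view agrees: trough at (317,204), small stop at (401,217).

```bash
cat > b.py <<'E'
from h import *
from scipy.optimize import least_squares
for n in("top","scene"):
    P=cloud(n,np.load(n+"d0.npy")); p=np.load(n+"p0.npy").astype(int)
    X,Y,Z=P[...,0],P[...,1],P[...,2]
    m=(abs(X-.52)<.09)&(abs(Y+.11)<.08)&(Z>.035)
    uv=np.argwhere(m)[:,::-1]
    h=onplane(n,uv,.05)[:,:2] ; zs=Z[m]
    k=zs>.042
    r=cv2.minAreaRect((h[k]*1000).astype(np.float32)); print(n,"trough",r,np.median(zs))
    # stop: bright bar pixels
    mm=(X>.42)&(X<.72)&(Y>.02)&(Y<.22)&(Z>.012)&(Z<.04)
    b=(p.min(2)>150)&(X>.42)&(X<.72)&(Y>.02)&(Y<.22)&(Z>.008)
    uv=np.argwhere(b)[:,::-1]; h=onplane(n,uv,.025)[:,:2]
    print(n,b.sum(),np.median(Z[b]))
    # centreline model: dist to L
    def seg(q,a,c):
        t=np.clip(((q-a)@(c-a))/((c-a)@(c-a)),0,1); return np.linalg.norm(q-a-t[:,None]*(c-a),axis=1)
    def L(x):
        R=np.array([[np.cos(x[2]),-np.sin(x[2])],[np.sin(x[2]),np.cos(x[2])]])
        T=lambda a:R@np.array(a)+x[:2]
        return np.minimum(seg(h,T([-.195,.006]),T([.012,.006])),seg(h,T([.006,-.09]),T([.006,.012])))
    s=least_squares(L,[.65,.17,np.radians(-5)],loss="soft_l1",f_scale=.004)
    print(n,"stop",s.x[:2],np.degrees(s.x[2]),np.abs(s.fun).mean())
    R=np.array([[np.cos(s.x[2]),-np.sin(s.x[2])],[np.sin(s.x[2]),np.cos(s.x[2])]])
    q=(h-s.x[:2])@R
    print("x range",np.percentile(q[:,0],[0.5,99.5]),"y range",np.percentile(q[:,1],[.5,99.5]),"seat",s.x[:2]+R@[-.055,-.03])
E
python3 b.py
```

```text
top trough ((527.5468139648438, -112.86698913574219), (110.4759750366211, 60.097312927246094), 19.26884651184082) 0.0503422759913541
top 460 0.02525920506494217
top stop [0.66003716 0.16585177] -3.863354101850039 0.0028775811157365277
x range [-0.19214193  0.01156889] y range [-0.08675006  0.01154262] seat [0.60314083 0.13962568]
scene trough ((529.3431396484375, -115.2431869506836), (115.2199478149414, 62.23381042480469), 18.95765495300293) 0.049848585179145144
scene 310 0.02505381446364724
scene stop [0.66026845 0.16496048] -3.756822223770371 0.0030242530826229547
x range [-0.19530365  0.01303071] y range [-0.08806458  0.01183328] seat [0.60342098 0.13862865]
```

```bash
cat >> h.py <<'E'
from scipy.spatial.transform import Rotation as Ro
def go(g,yaw,a,back=.026):
    """delta to have the grasp point at g, closing line along trough y (yaw), tilt a (+: fingers toward robot)"""
    o=readout.get_obs(); y=np.radians(yaw)
    R=Ro.from_rotvec(np.radians(a)*np.array([-np.sin(y),np.cos(y),0]))*Ro.from_euler('xyz',[180,0,yaw],degrees=True)
    t=np.array(g)+back*R.as_matrix()[:,2]
    R0=Ro.from_euler('xyz',o["tcp_rot"],degrees=True)
    print("rot",np.degrees((R*R0.inv()).as_rotvec()).round(2),"trans",((t-o["ee_pos"])*1000).round(1))
E
python3 -c "
from h import *
go([.528,-.114,.17],19.2,25);go([.528,-.114,.032],19.2,25)"
```

```text
rot [-9.66 23.08 -6.92] trans [274.5 375.8 -84.9]
rot [-9.66 23.08 -6.92] trans [ 274.5  375.8 -222.9]
```

```bash
python3 -m jog '[{"rotation":[0,0,0],"translation":[100,130,0],"grip":85},{"rotation":[0,0,0],"translation":[100,130,0],"grip":85},{"rotation":[0,0,0],"translation":[100,130,0],"grip":85},{"rotation":[-9.66,23.08,-6.92],"translation":[274.5,375.8,-85],"grip":85},{"rotation":[-9.66,23.08,-6.92],"translation":[274.5,375.8,-85],"grip":85},{"rotation":[-9.66,23.08,-6.92],"translation":[274.5,375.8,-85],"grip":85},{"rotation":[-9.66,23.08,-6.92],"translation":[274.5,375.8,-85],"grip":85},{"rotation":[-9.66,23.08,-6.92],"translation":[274.5,375.8,-85],"grip":85},{"rotation":[-9.66,23.08,-6.92],"translation":[274.5,375.8,-85],"grip":85},{"rotation":[-9.66,23.08,-6.92],"translation":[274.5,375.8,-85],"grip":85},{"rotation":[-9.66,23.08,-6.92],"translation":[274.5,375.8,-85],"grip":85},{"rotation":[-9.66,23.08,-6.92],"translation":[274.5,375.8,-85],"grip":85},{"rotation":[-9.66,23.08,-6.92],"translation":[274.5,375.8,-85],"grip":85}]' 40; python3 -c "
from h import *
print(readout.get_obs()['q']);go([.528,-.114,.17],19.2,25);go([.528,-.114,.032],19.2,25)"
```

```text
time: 2.1
ee_pos: [0.5173, -0.1182, 0.1467]
tcp_rot: [180.0, 25.0, 19.2]
wrist_force: [-0.4, -0.8, 0.1]
opening: 0.085
grasp_force: 0.0
[ -7.10301514  24.09249203  19.52659434 108.10823922 -10.7882575
 155.90741133]
rot [0.01 0.02 0.04] trans [ 0.3  0.6 -0.3]
rot [0.01 0.02 0.04] trans [   0.3    0.6 -138.3]
```

```bash
python3 -m jog '[{"rotation":[0,0,0],"translation":[0,0,-40],"grip":85},{"rotation":[0,0,0],"translation":[0,0,-80],"grip":85},{"rotation":[0,0,0],"translation":[0,0,-110],"grip":85},{"rotation":[0,0,0],"translation":[0,0,-130],"grip":85},{"rotation":[0,0,0],"translation":[0,0,-138],"grip":85},{"rotation":[0,0,0],"translation":[0,0,-138],"grip":70},{"rotation":[0,0,0],"translation":[0,0,-138],"grip":50},{"rotation":[0,0,0],"translation":[0,0,-138],"grip":50},{"rotation":[0,0,0],"translation":[0,0,-138],"grip":50},{"rotation":[0,0,0],"translation":[0,0,-138],"grip":50},{"rotation":[0,0,0],"translation":[0,0,-138],"grip":50},{"rotation":[0,0,0],"translation":[0,0,-138],"grip":50}]' 40
```

```text
time: 3.3
ee_pos: [0.5183, -0.1179, 0.0098]
tcp_rot: [179.9, 24.9, 19.2]
wrist_force: [0.6, -2.0, 7.4]
opening: 0.0599
grasp_force: 45.5
```

```bash
python3 -c "
from h import *
go([.45,-.27,.14],-25,-20);go([.453,-.272,.14],-25,-65);go([.453,-.272,.057],-25,-65)"
```

```text
rot [ -2.24 -45.93 -41.84] trans [ -60.3 -155.8  105.8]
rot [ -4.57 -91.63 -34.51] trans [ -44.  -164.   119.2]
rot [ -4.57 -91.63 -34.51] trans [ -44.  -164.    36.2]
```

```bash
python3 -m jog '[{"rotation":[0,0,0],"translation":[0,0,15],"grip":50},{"rotation":[0,0,0],"translation":[0,0,50],"grip":50},{"rotation":[0,0,0],"translation":[0,0,85],"grip":50},{"rotation":[0,0,0],"translation":[0,-30,115],"grip":50},{"rotation":[-2.24,-45.93,-41.84],"translation":[-60,-156,125],"grip":50},{"rotation":[-2.24,-45.93,-41.84],"translation":[-60,-156,125],"grip":50},{"rotation":[-2.24,-45.93,-41.84],"translation":[-60,-156,125],"grip":50},{"rotation":[-2.24,-45.93,-41.84],"translation":[-60,-156,125],"grip":50},{"rotation":[-2.24,-45.93,-41.84],"translation":[-60,-156,125],"grip":50},{"rotation":[-2.24,-45.93,-41.84],"translation":[-60,-156,125],"grip":50},{"rotation":[-2.24,-45.93,-41.84],"translation":[-60,-156,125],"grip":50},{"rotation":[-2.24,-45.93,-41.84],"translation":[-60,-156,125],"grip":50},{"rotation":[-2.24,-45.93,-41.84],"translation":[-60,-156,125],"grip":50},{"rotation":[-2.24,-45.93,-41.84],"translation":[-60,-156,125],"grip":50}]'; python3 -c "
from h import *
o=readout.get_obs();print(o['q'],o['tcp_rot'])
go([.453,-.272,.12],-25,-65);go([.453,-.272,.062],-25,-65)"
```

```text
time: 4.7
ee_pos: [0.4579, -0.2736, 0.134]
tcp_rot: [-180.0, -19.8, -24.8]
wrist_force: [0.2, -0.8, -2.9]
opening: 0.0598
grasp_force: 45.0
[-32.19565495 -18.15584745 -24.47073742  64.00006827   2.5034496
 173.05424938] [-179.99451977  -19.83732623  -24.81646119]
rot [-19.02 -40.96  -0.18] trans [ 16.5  -8.4 -25. ]
rot [-19.02 -40.96  -0.18] trans [ 16.5  -8.4 -83. ]
```

```bash
python3 -m jog '[{"rotation":[-19,-41,0],"translation":[16.5,-8.4,-15],"grip":50},{"rotation":[-19,-41,0],"translation":[16.5,-8.4,-15],"grip":50},{"rotation":[-19,-41,0],"translation":[16.5,-8.4,-15],"grip":50},{"rotation":[-19,-41,0],"translation":[16.5,-8.4,-15],"grip":50},{"rotation":[-19,-41,0],"translation":[16.5,-8.4,-15],"grip":50},{"rotation":[-19,-41,0],"translation":[16.5,-8.4,-25],"grip":50},{"rotation":[-19,-41,0],"translation":[16.5,-8.4,-25],"grip":50},{"rotation":[-19,-41,0],"translation":[16.5,-8.4,-25],"grip":50}]'
python3 - <<'E'
from h import *
o=readout.get_obs();print(o['q'],o['tcp_rot'])
go([.453,-.272,.062],-25,-65)
for n in("top","scene"):
    p,d=imaging.camera(n); c=p[150:330,330:490] if n=="top" else p[100:250,210:340]
    cv2.imwrite(f"pics/{n}1.png",cv2.resize(c[:,:,::-1],None,fx=4,fy=4)[:600,:800])
E
```

```text
time: 5.5
ee_pos: [0.4897, -0.2944, 0.1237]
tcp_rot: [-179.5, -63.1, -25.1]
wrist_force: [-0.2, -0.6, -3.2]
opening: 0.06
grasp_force: 48.4
[-36.17918384 -48.35336309 -65.67607602  10.08775785  10.40449022
 174.91251299] [-179.48234747  -63.07582679  -25.07368632]
rot [-1.02 -1.65 -0.39] trans [-15.3  12.4 -72.7]
```

View pics/scene1.png

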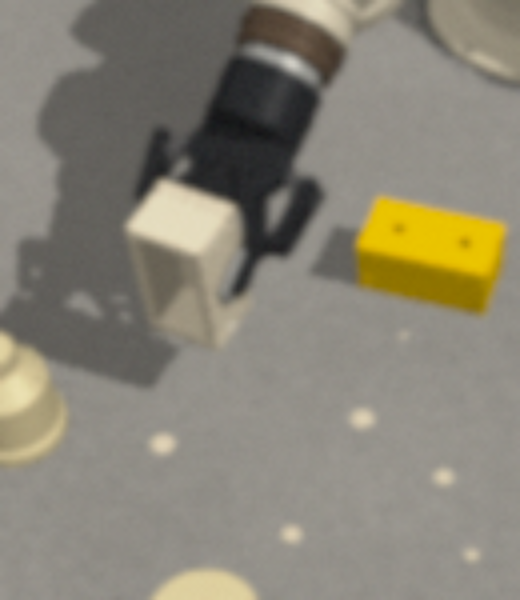

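The crop shows the trough held upright, hollow facing away from the robot, at about (185,260) in the crop. Joints 2 and 3 are at their limits, so this spot is too close and I'll stand it farther out.

```bash
python3 -c "
from h import *
go([.54,-.25,.10],-20,-65)"
```

```text
rot [-0.92 -1.61  4.6 ] trans [ 72.3  36.3 -35.1]
```

```bash
python3 -m jog '[{"rotation":[-0.9,-1.6,4.6],"translation":[36,18,0],"grip":50},{"rotation":[-0.9,-1.6,4.6],"translation":[72,36,0],"grip":50},{"rotation":[-0.9,-1.6,4.6],"translation":[72,36,-35],"grip":50},{"rotation":[-0.9,-1.6,4.6],"translation":[72,36,-35],"grip":50},{"rotation":[-0.9,-1.6,4.6],"translation":[72,36,-35],"grip":50},{"rotation":[-0.9,-1.6,4.6],"translation":[72,36,-35],"grip":50}]'; python3 -c "
from h import *
o=readout.get_obs();print(o['q'],o['tcp_rot'])
go([.54,-.25,.062],-20,-65)"
```

```text
time: 6.2
ee_pos: [0.5623, -0.2595, 0.0926]
tcp_rot: [179.9, -65.3, -20.0]
wrist_force: [0.4, -0.3, -2.5]
opening: 0.0598
grasp_force: 48.3
[-28.13292244 -33.40925632 -64.67041701  -6.36386614   7.31628144
 176.59056132] [179.94144328 -65.31901119 -20.01197754]
rot [0.13 0.29 0.07] trans [ -0.1   1.4 -41.5]
```

```bash
python3 -m jog '[{"rotation":[0.1,0.3,0],"translation":[20,-3,-5],"grip":50},{"rotation":[0.1,0.3,0],"translation":[40,-5,-15],"grip":50},{"rotation":[0.1,0.3,0],"translation":[40,-5,-30],"grip":50},{"rotation":[0.1,0.3,0],"translation":[40,-5,-38],"grip":50},{"rotation":[0.1,0.3,0],"translation":[40,-5,-38],"grip":50},{"rotation":[0.1,0.3,0],"translation":[40,-5,-38],"grip":50}]'; python3 -c "
from h import *
o=readout.get_obs();print(o['q'],o['tcp_rot'])
for n in ('top','scene'):
    p,d=imaging.camera(n);P=cloud(n,d);m=(abs(P[...,0]-.6)<.1)&(abs(P[...,1]+.26)<.07)&(P[...,2]>.095)&(p.min(2)>120)
    print(m.sum(),np.median(P[m],0))
go([.58,-.255,.055],-20,-65)"
```

```text
time: 6.8
ee_pos: [0.6021, -0.2644, 0.054]
tcp_rot: [179.9, -65.0, -20.0]
wrist_force: [-0.2, -0.1, -2.6]
opening: 0.0593
grasp_force: 48.3
[-26.04888926 -19.51438841 -61.49700235 -16.85654346   5.40907733
 177.44315753] [179.94542029 -64.99351482 -20.01815552]
540 [ 0.58819568 -0.25760465  0.11909772]
401 [ 0.59247875 -0.25464565  0.11897984]
rot [0.04 0.04 0.05] trans [ -0.2   1.3 -10.7]
```

```bash
python3 -m jog '[{"rotation":[0,0,0],"translation":[0,0,-4],"grip":50},{"rotation":[0,0,0],"translation":[0,0,-7],"grip":50},{"rotation":[0,0,0],"translation":[0,0,-9],"grip":50},{"rotation":[0,0,0],"translation":[0,0,-9],"grip":50}]'
```

```text
time: 7.3
ee_pos: [0.6029, -0.2642, 0.0455]
tcp_rot: [179.9, -65.1, -19.9]
wrist_force: [0.3, 0.0, 2.6]
opening: 0.0594
grasp_force: 48.7
```

```bash
python3 -m jog '[{"rotation":[0,0,0],"translation":[0,0,-9],"grip":60},{"rotation":[0,0,0],"translation":[0,0,0],"grip":64},{"rotation":[0,0,0],"translation":[0,0,0],"grip":85},{"rotation":[0,0,0],"translation":[0,0,0],"grip":85},{"rotation":[0,0,0],"translation":[0,0,0],"grip":85},{"rotation":[0,0,0],"translation":[0,0,0],"grip":85}]' ; python3 -c "
from h import *
o=readout.get_obs();print(o['q'],o['tcp_rot'])
for n in ('top','scene'):
    p,d=imaging.camera(n);P=cloud(n,d);m=(abs(P[...,0]-.6)<.1)&(abs(P[...,1]+.26)<.07)&(P[...,2]>.095)&(p.min(2)>120)
    print(m.sum(),np.median(P[m],0))
"
```

```text
time: 7.9
ee_pos: [0.602, -0.2638, 0.0435]
tcp_rot: [180.0, -64.9, -20.0]
wrist_force: [0.3, 0.4, -0.4]
opening: 0.085
grasp_force: 0.0
[-26.00300683 -17.92403709 -61.84271863 -18.70278323   5.40604351
 177.44918872] [179.97751844 -64.90405017 -20.00665128]
533 [ 0.59034868 -0.25850862  0.11029606]
373 [ 0.59387603 -0.256304    0.10994145]
```

```bash
python3 -m jog '[{"rotation":[0,0,0],"translation":[-12,4,6],"grip":85},{"rotation":[0,0,0],"translation":[-25,9,13],"grip":85},{"rotation":[0,0,0],"translation":[-25,9,50],"grip":85},{"rotation":[0,0,0],"translation":[-25,9,90],"grip":85},{"rotation":[0,0,0],"translation":[-25,9,130],"grip":85},{"rotation":[0,0,0],"translation":[-25,9,170],"grip":85},{"rotation":[0,0,0],"translation":[-25,9,200],"grip":85},{"rotation":[0,0,0],"translation":[-25,9,200],"grip":85}]'
python3 - <<'E'
from h import *
o=readout.get_obs();print(o['q'])
for n in ('top','scene'):
    p,d=imaging.camera(n);P=cloud(n,d);m=(abs(P[...,0]-.6)<.1)&(abs(P[...,1]+.26)<.07)&(P[...,2]>.095)&(P[...,2]<.125)&(p.min(2)>100)
    uv=np.argwhere(m)[:,::-1];h=onplane(n,uv,.11)[:,:2]
    print(m.sum(),cv2.minAreaRect((h*1000).astype(np.float32)))
# fit planar kinematics: pose in arm plane (q5 small), columns q2,q3,q4,r,z,tilt
c=[(5,10.08,95.1,np.hypot(.243,.493),.231),(24.09,19.53,108.11,np.hypot(.5173,.1182),.1467),(-18.16,-24.47,64,np.hypot(.4579,.2736),.134),(-48.35,-65.68,10.09,np.hypot(.4897,.2944),.1237),(-33.41,-64.67,-6.36,np.hypot(.5623,.2595),.0926),(-17.92,-61.84,-18.70,np.hypot(.602,.2638),.0435),(*o['q'][1:4],np.hypot(*o['ee_pos'][:2]),o['ee_pos'][2])]
c=np.array(c);A=np.radians(c[:,:3]);t1=A[:,0];t2=t1-A[:,1];t3=t2+A[:,2]
S=lambda t:np.c_[np.cos(t),np.sin(t)]
M=[];b=[]
def fk(t1,t2,t3): # linear: each link complex*exp(-i t)
    cols=[]
    for t in(t1,t2,t3):
        e=np.exp(-1j*t); cols+= [e,1j*e]
    cols+=[np.ones_like(e),1j*np.ones_like(e)]
    return np.array(cols).T
F=fk(t1,t2,t3);M=np.r_[F.real,F.imag];b=np.r_[c[:,3],c[:,4]]
M2=M[:, :]; x,res,rk,sv=np.linalg.lstsq(M2,b,rcond=1e-3);print(x.round(3),rk,np.abs(M2@x-b).max())
np.save("kin.npy",x)
E
```

```text
time: 8.8
ee_pos: [0.5782, -0.2554, 0.252]
tcp_rot: [179.8, -65.5, -19.9]
wrist_force: [-0.0, -0.6, -0.0]
opening: 0.0852
grasp_force: 0.0
[-26.44591988 -40.94558601 -50.09137297  15.50806781   5.80670629
 177.26046515]
545 ((590.6703491210938, -258.37457275390625), (60.7829475402832, 51.695247650146484), 69.82622528076172)
382 ((595.697021484375, -257.6615905761719), (65.68619537353516, 59.98637008666992), 70.3121337890625)
[ 0.002  0.418  0.513  0.037  0.423 -0.002  0.007  0.158] 8 0.0022359401912007693
```

```bash
cat > k.py <<'E'
import numpy as np
from scipy.optimize import least_squares
x=np.load("kin.npy")
l=[complex(x[i],x[i+1]) for i in(0,2,4)];b=complex(x[6],x[7])
def ik(r,z,a): # a + back; pitch t3=90+a
    t3=np.radians(90+a);w=r+1j*z-b-l[2]*np.exp(-1j*t3)
    out=[]
    D=abs(w);c=(D*D-abs(l[0])**2-abs(l[1])**2)/(2*abs(l[0])*abs(l[1]))
    if abs(c)>1:return None
    for s in(1,-1):
        d=-s*np.arccos(c)  # arg(link2)-arg(link1) in world
        a1=np.angle(w)-np.angle(abs(l[0])+abs(l[1])*np.exp(1j*d))
        t1=np.angle(l[0])-a1;t2=np.angle(l[1])-(a1+d)
        q=np.degrees(np.array([t1,t1-t2,t3-t2]));q=(q+180)%360-180
        if -48<q[0]<103 and -65<q[1]<70 and -125<q[2]<130:return q.round(0)
    return None
for a,z in((50,.08),(45,.08),(40,.08),(35,.08),(0,.08),(-40,.027),(-45,.027),(-50,.027),(-55,.03)):
    ok=[r for r in np.arange(.25,.85,.01) if ik(r-.026*np.sin(np.radians(a)),z-.026*np.cos(np.radians(a)),a) is not None]
    print(a,(round(min(ok),2),round(max(ok),2)) if ok else None)
E
python3 k.py
```

```text
50 (np.float64(0.25), np.float64(0.56))
45 (np.float64(0.25), np.float64(0.6))
40 (np.float64(0.25), np.float64(0.63))
35 (np.float64(0.25), np.float64(0.66))
0 (np.float64(0.25), np.float64(0.84))
-40 (np.float64(0.46), np.float64(0.84))
-45 (np.float64(0.5), np.float64(0.84))
-50 (np.float64(0.54), np.float64(0.84))
-55 (np.float64(0.57), np.float64(0.84))
```

```bash
python3 -c "
from h import *
go([.551,-.244,.20],-20,-15);go([.551,-.244,.17],-20,35);go([.598,-.2605,.085],-20,35)"
```

```text
rot [1.712e+01 4.696e+01 2.000e-02] trans [-19.8   8.6 -69.6]
rot [34.23 93.94  0.  ] trans [-40.2  16.  -95.8]
rot [34.23 93.94  0.  ] trans [   6.8   -0.5 -180.8]
```

```bash
python3 -m jog '[{"rotation":[34.2,94,0],"translation":[-40,16,0],"grip":85},{"rotation":[34.2,94,0],"translation":[-40,16,0],"grip":85},{"rotation":[34.2,94,0],"translation":[-40,16,0],"grip":85},{"rotation":[34.2,94,0],"translation":[-40,16,0],"grip":85},{"rotation":[34.2,94,0],"translation":[-40,16,0],"grip":85},{"rotation":[34.2,94,0],"translation":[-40,16,0],"grip":85},{"rotation":[34.2,94,0],"translation":[-40,16,0],"grip":85},{"rotation":[34.2,94,0],"translation":[-40,16,-50],"grip":85},{"rotation":[34.2,94,0],"translation":[-40,16,-90],"grip":85},{"rotation":[34.2,94,0],"translation":[-40,16,-90],"grip":85},{"rotation":[34.2,94,0],"translation":[-40,16,-90],"grip":85},{"rotation":[34.2,94,0],"translation":[-40,16,-90],"grip":85},{"rotation":[34.2,94,0],"translation":[-40,16,-90],"grip":85},{"rotation":[34.2,94,0],"translation":[-40,16,-90],"grip":85},{"rotation":[34.2,94,0],"translation":[-40,16,-90],"grip":85},{"rotation":[34.2,94,0],"translation":[-40,16,-90],"grip":85}]' ; python3 -c "
from h import *
print(readout.get_obs()['q'])
go([.57,-.25,.13],-20,35);go([.598,-.2605,.085],-20,35)"
```

```text
time: 10.5
ee_pos: [0.5369, -0.2388, 0.1549]
tcp_rot: [180.0, 35.0, -20.0]
wrist_force: [-0.8, 0.3, 0.8]
opening: 0.0851
grasp_force: 0.0
[-23.09684079  49.24890513  53.28238541 128.95893     -1.81669709
 177.46214142]
rot [ 0.04  0.02 -0.02] trans [ 19.1  -6.1 -46.2]
rot [ 0.04  0.02 -0.02] trans [ 47.1 -16.6 -91.2]
```

```bash
python3 -m jog '[{"rotation":[0,0,0],"translation":[15,-5,-30],"grip":85},{"rotation":[0,0,0],"translation":[30,-10,-60],"grip":85},{"rotation":[0,0,0],"translation":[40,-14,-80],"grip":85},{"rotation":[0,0,0],"translation":[47,-16.6,-91],"grip":85},{"rotation":[0,0,0],"translation":[47,-16.6,-91],"grip":85},{"rotation":[0,0,0],"translation":[47,-16.6,-91],"grip":85}]'
python3 - <<'E'
from h import *
print(readout.get_obs()['q'])
go([.598,-.2605,.085],-20,35)
p,d=imaging.camera("scene");cv2.imwrite("pics/s2.png",cv2.resize(p[130:280,200:360,::-1],None,fx=4,fy=4))
E
```

```text
time: 11.1
ee_pos: [0.584, -0.2554, 0.0647]
tcp_rot: [180.0, 35.0, -20.0]
wrist_force: [0.2, 0.0, 0.2]
opening: 0.085
grasp_force: 0.0
[-22.86856342  60.45011387  61.91714185 126.40135748  -1.68572995
 177.64718309]
rot [ 0.04  0.02 -0.03] trans [-0.1  0.  -1. ]
```

View pics/s2.png

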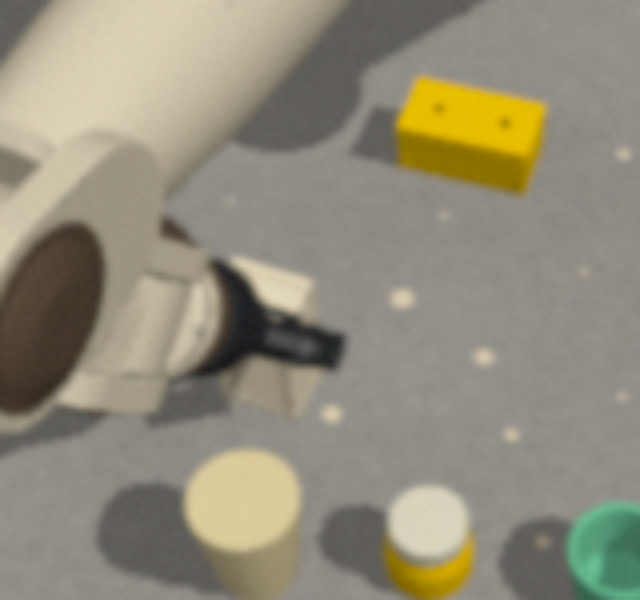

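The gripper is over the upright trough with its fingers straddling it (crop ~(280,340)). The wrist is high above the vase mould, so I'll close.

```bash
python3 -m jog '[{"rotation":[0,0,0],"translation":[0,0,0],"grip":72},{"rotation":[0,0,0],"translation":[0,0,0],"grip":64},{"rotation":[0,0,0],"translation":[0,0,0],"grip":60},{"rotation":[0,0,0],"translation":[0,0,0],"grip":50},{"rotation":[0,0,0],"translation":[0,0,0],"grip":50},{"rotation":[0,0,0],"translation":[0,0,0],"grip":50},{"rotation":[0,0,0],"translation":[0,0,8],"grip":50},{"rotation":[0,0,0],"translation":[-10,3,20],"grip":50},{"rotation":[0,0,0],"translation":[-25,9,40],"grip":50},{"rotation":[0,0,0],"translation":[-40,14,65],"grip":50},{"rotation":[0,0,0],"translation":[-40,14,65],"grip":50}]' 40; python3 -c "
from h import *
print(readout.get_obs()['q'])
go([.54,-.20,.17],-20,-10);go([.55,-.21,.13],-20,-55);go([.55,-.21,.04],-20,-55)"
```

```text
time: 12.25
ee_pos: [0.5437, -0.2412, 0.1322]
tcp_rot: [180.0, 34.9, -20.0]
wrist_force: [-0.1, 0.0, -2.6]
opening: 0.0594
grasp_force: 44.4
[-23.07099191  50.18371784  52.33024359 126.96730002  -1.79075897
 177.48620243]
rot [-15.31 -42.17  -0.  ] trans [ 0.6 39.7 12.2]
rot [-3.070e+01 -8.445e+01  1.000e-02] trans [ 26.4  24.  -17.1]
rot [-3.070e+01 -8.445e+01  1.000e-02] trans [  26.4   24.  -107.1]
```

```bash
python3 -m jog '[{"rotation":[0,0,0],"translation":[0,5,30],"grip":50},{"rotation":[-30.8,-84.6,0],"translation":[30,14,40],"grip":50},{"rotation":[-30.8,-84.6,0],"translation":[30,14,40],"grip":50},{"rotation":[-30.8,-84.6,0],"translation":[46,14,40],"grip":50},{"rotation":[-30.8,-84.6,0],"translation":[46,14,40],"grip":50},{"rotation":[-30.8,-84.6,0],"translation":[46,14,40],"grip":50},{"rotation":[-30.8,-84.6,0],"translation":[46,14,40],"grip":50},{"rotation":[-30.8,-84.6,0],"translation":[46,14,40],"grip":50},{"rotation":[-30.8,-84.6,0],"translation":[46,14,40],"grip":50},{"rotation":[-30.8,-84.6,0],"translation":[46,14,40],"grip":50},{"rotation":[-30.8,-84.6,0],"translation":[46,14,40],"grip":50},{"rotation":[-30.8,-84.6,0],"translation":[46,14,0],"grip":50},{"rotation":[-30.8,-84.6,0],"translation":[46,14,-40],"grip":50},{"rotation":[-30.8,-84.6,0],"translation":[46,14,-80],"grip":50},{"rotation":[-30.8,-84.6,0],"translation":[46,14,-80],"grip":50},{"rotation":[-30.8,-84.6,0],"translation":[46,14,-80],"grip":50}]'
python3 - <<'E'
from h import *
print(readout.get_obs()['q'])
go([.57,-.22,.034],-20,-55)
for n in ('top','scene'):
    p,d=imaging.camera(n);P=cloud(n,d);m=(abs(P[...,0]-.6)<.1)&(abs(P[...,1]+.23)<.08)&(P[...,2]>.06)&(P[...,2]<.1)&(p.min(2)>120)
    print(m.sum(),np.percentile(P[m][:,2],[10,50,90]))
cv2.imwrite("pics/s3.png",cv2.resize(p[130:280,200:360,::-1],None,fx=4,fy=4))
E
```

```text
time: 13.85
ee_pos: [0.5904, -0.2275, 0.0479]
tcp_rot: [180.0, -54.8, -20.0]
wrist_force: [0.4, -0.9, -2.2]
opening: 0.0596
grasp_force: 44.7
[-21.668517   -24.81312761 -57.03305291   2.96981193   1.32859956
 179.03438717]
rot [-0.04 -0.18  0.03] trans [ -0.4   0.2 -28.8]
497 [0.07560456 0.0798091  0.08264876]
492 [0.06700364 0.08156682 0.08437188]
```

View pics/s3.png

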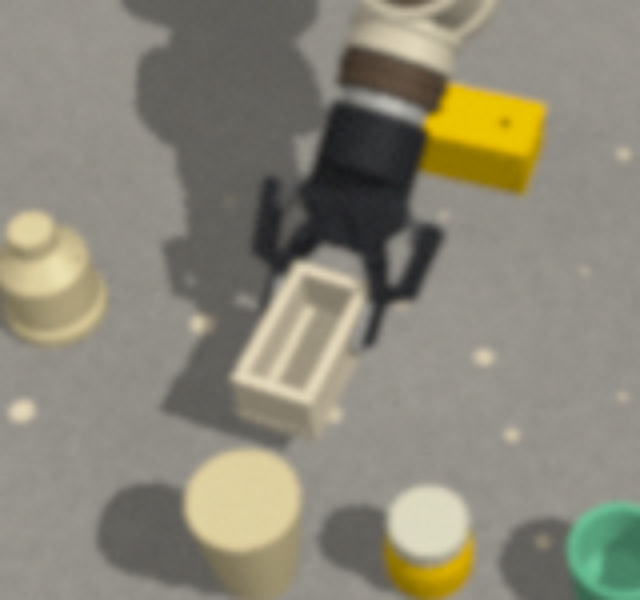

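The trough is now hollow up at crop (300,350), ~30 mm above the table, with the far end clear of the vase. I'll lower it and check its slope.

```bash
python3 -m jog '[{"rotation":[0,0,0],"translation":[-10,5,-10],"grip":50},{"rotation":[0,0,0],"translation":[-20,8,-18],"grip":50},{"rotation":[0,0,0],"translation":[-20,8,-22],"grip":50},{"rotation":[0,0,0],"translation":[-20,8,-22],"grip":50}]'
cat > sl.py <<'E'
from h import *
import sys
lo,hi=map(float,sys.argv[1:3])
for n in ('top','scene'):
    p,d=imaging.camera(n);P=cloud(n,d);m=(abs(P[...,0]-.58)<.1)&(abs(P[...,1]+.22)<.08)&(P[...,2]>lo)&(P[...,2]<hi)&(p.min(2)>130)
    Q=P[m];
    for _ in range(4):
        A=np.c_[Q[:,:2]-[.58,-.22],np.ones(len(Q))];s=np.linalg.lstsq(A,Q[:,2],rcond=None)[0];r=Q[:,2]-A@s;Q=Q[r>-.003] if _<3 else Q
    y=np.radians(-20);print(len(Q),s.round(3),"slope deg along x",np.degrees(s[0]*np.cos(y)+s[1]*np.sin(y)),cv2.minAreaRect((Q[:,:2]*1000).astype(np.float32)))
E
python3 sl.py .045 .08
```

```text
time: 14.35
ee_pos: [0.5714, -0.2199, 0.0283]
tcp_rot: [179.9, -55.1, -20.0]
wrist_force: [1.5, -0.3, -2.3]
opening: 0.0593
grasp_force: 45.0
382 [-0.006 -0.003  0.061] slope deg along x -0.2611266078193781 ((580.1939697265625, -222.28924560546875), (68.57495880126953, 109.48854064941406), 70.1258316040039)
283 [0.004 0.008 0.06 ] slope deg along x 0.05315816714063419 ((578.890869140625, -223.72796630859375), (66.53691864013672, 111.7555923461914), 70.0657730102539)
```

Level, rim at 60 mm → 10 mm to go.

```bash
python3 -m jog '[{"rotation":[0,0,0],"translation":[0,0,-5],"grip":50},{"rotation":[0,0,0],"translation":[0,0,-8],"grip":50},{"rotation":[0,0,0],"translation":[0,0,-10],"grip":50},{"rotation":[0,0,0],"translation":[0,0,-10],"grip":50}]';python3 sl.py .04 .07
```

```text
time: 14.85
ee_pos: [0.5715, -0.22, 0.0179]
tcp_rot: [179.9, -55.1, -20.0]
wrist_force: [2.9, -2.0, 2.3]
opening: 0.0597
grasp_force: 45.2
360 [0.005 0.005 0.051] slope deg along x 0.14329944223117314 ((580.1175537109375, -221.8411865234375), (69.28950500488281, 109.83287048339844), 71.85665130615234)
274 [-0.002 -0.002  0.05 ] slope deg along x -0.037298919229401144 ((580.5369262695312, -223.49807739257812), (67.8851547241211, 110.89749908447266), 68.28669738769531)
```

```bash
python3 -m jog '[{"rotation":[0,0,0],"translation":[0,0,0],"grip":62},{"rotation":[0,0,0],"translation":[0,0,0],"grip":85},{"rotation":[0,0,0],"translation":[0,0,0],"grip":85},{"rotation":[0,0,0],"translation":[0,0,0],"grip":85},{"rotation":[0,0,0],"translation":[-8,3,6],"grip":85},{"rotation":[0,0,0],"translation":[-8,3,30],"grip":85},{"rotation":[0,0,0],"translation":[-8,3,70],"grip":85},{"rotation":[0,0,0],"translation":[-8,3,110],"grip":85},{"rotation":[18.8,51.8,0],"translation":[-8,3,150],"grip":85},{"rotation":[18.8,51.8,0],"translation":[-8,3,150],"grip":85},{"rotation":[18.8,51.8,0],"translation":[-8,3,150],"grip":85},{"rotation":[18.8,51.8,0],"translation":[-8,3,150],"grip":85},{"rotation":[18.8,51.8,0],"translation":[-8,3,150],"grip":85},{"rotation":[18.8,51.8,0],"translation":[-8,3,150],"grip":85},{"rotation":[18.8,51.8,0],"translation":[-8,3,150],"grip":85}]';python3 sl.py .04 .06
```

```text
time: 16.45
ee_pos: [0.5629, -0.2167, 0.1657]
tcp_rot: [179.9, 0.5, -20.0]
wrist_force: [-0.5, -0.1, -0.3]
opening: 0.0851
grasp_force: 0.0
0 [0. 0. 0.] slope deg along x 0.0 ((0.0, 0.0), (0.0, 0.0), 0.0)
279 [-0.     0.001  0.05 ] slope deg along x -0.040722097693540175 ((579.841064453125, -221.4564666748047), (60.69565200805664, 112.28975677490234), 69.37222290039062)
```

```bash
python3 -m jog '[{"rotation":[0,0,90],"translation":[8,-30,-30],"grip":60},{"rotation":[0,0,90],"translation":[8,-30,-30],"grip":32},{"rotation":[0,0,90],"translation":[8,-30,-30],"grip":32},{"rotation":[0,0,90],"translation":[8,-30,-30],"grip":32},{"rotation":[0,0,90],"translation":[8,-30,-30],"grip":32},{"rotation":[0,0,90],"translation":[8,-30,-30],"grip":32},{"rotation":[0,0,90],"translation":[8,-30,-30],"grip":32},{"rotation":[0,0,90],"translation":[8,-30,-30],"grip":32},{"rotation":[0,0,90],"translation":[8,-30,-30],"grip":32},{"rotation":[0,0,90],"translation":[8,-30,-30],"grip":32},{"rotation":[0,0,170],"translation":[8,-30,-30],"grip":32},{"rotation":[0,0,170],"translation":[8,-30,-30],"grip":32},{"rotation":[0,0,170],"translation":[8,-30,-30],"grip":32},{"rotation":[0,0,170],"translation":[8,-30,-30],"grip":32},{"rotation":[0,0,170],"translation":[8,-30,-30],"grip":32},{"rotation":[0,0,170],"translation":[8,-30,-30],"grip":32},{"rotation":[0,0,170],"translation":[8,-30,-30],"grip":32},{"rotation":[0,0,170],"translation":[8,-30,-30],"grip":32},{"rotation":[0,0,170],"translation":[8,-30,-30],"grip":32},{"rotation":[0,0,170],"translation":[8,-30,-30],"grip":32}]';python3 sl.py .04 .06; python3 -c "
from h import *
go([.5713,-.2465,.022],160,0,0)"
```

```text
time: 18.55
ee_pos: [0.5697, -0.2463, 0.1367]
tcp_rot: [179.9, 0.4, 150.4]
wrist_force: [0.4, 0.9, -0.2]
opening: 0.0321
grasp_force: 0.0
119 [0.008 0.057 0.049] slope deg along x -0.6882542294057464 ((576.6175537109375, -198.001953125), (17.30565643310547, 85.76133728027344), 70.66291809082031)
285 [-0.003 -0.009  0.05 ] slope deg along x 0.0334568014477994 ((580.0064697265625, -222.01638793945312), (60.86158752441406, 111.76920318603516), 69.63201141357422)
rot [0.05 0.38 9.88] trans [   1.6   -0.2 -114.7]
```

```bash
python3 -m jog '[{"rotation":[0,0.4,9.9],"translation":[1.6,0,-30],"grip":32},{"rotation":[0,0.4,9.9],"translation":[1.6,0,-50],"grip":32},{"rotation":[0,0.4,9.9],"translation":[1.6,0,-75],"grip":32},{"rotation":[0,0.4,9.9],"translation":[1.6,0,-95],"grip":32},{"rotation":[0,0.4,9.9],"translation":[1.6,0,-108],"grip":32},{"rotation":[0,0.4,9.9],"translation":[1.6,0,-115],"grip":32},{"rotation":[0,0.4,9.9],"translation":[1.6,0,-115],"grip":20},{"rotation":[0,0.4,9.9],"translation":[1.6,0,-115],"grip":12},{"rotation":[0,0.4,9.9],"translation":[1.6,0,-115],"grip":5},{"rotation":[0,0.4,9.9],"translation":[1.6,0,-115],"grip":5},{"rotation":[0,0.4,9.9],"translation":[1.6,0,-115],"grip":5}]' 25
python3 - <<'E'
from h import *
print(readout.get_obs()['q'])
p,d=imaging.camera("scene");cv2.imwrite("pics/s4.png",cv2.resize(p[130:280,200:360,::-1],None,fx=4,fy=4))
E
```

```text
time: 19.75
ee_pos: [0.5723, -0.2467, 0.0221]
tcp_rot: [-179.9, -0.1, 159.9]
wrist_force: [-1.2, -0.0, 4.9]
opening: 0.0087
grasp_force: 28.1
[-23.28129809  16.03319801  -0.42178621  73.62543098  -0.08987052
  -3.19819139]
```

View pics/s4.png

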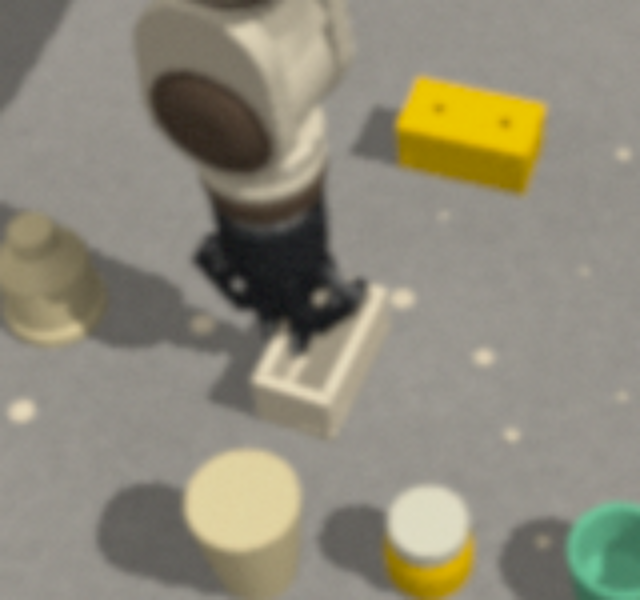

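The −y wall is gripped at about (300,340) in the crop, and the trough is flat on the table with a clear path towards +y. Now I'll slide it.

```bash
python3 -m jog '[{"rotation":[0,0,0],"translation":[0,10,0],"grip":5},{"rotation":[0,0,1],"translation":[0,28,0],"grip":5},{"rotation":[0,0,2],"translation":[0,48,0],"grip":5},{"rotation":[0,0,3],"translation":[0,68,0],"grip":5},{"rotation":[0,0,4],"translation":[0,88,0],"grip":5},{"rotation":[0,0,5],"translation":[1,108,0],"grip":5},{"rotation":[0,0,6],"translation":[2,128,0],"grip":5},{"rotation":[0,0,7],"translation":[3,148,0],"grip":5},{"rotation":[0,0,8],"translation":[4,168,0],"grip":5},{"rotation":[0,0,9],"translation":[5,188,0],"grip":5},{"rotation":[0,0,10],"translation":[6,208,0],"grip":5},{"rotation":[0,0,11],"translation":[7,228,0],"grip":5},{"rotation":[0,0,12],"translation":[8,248,0],"grip":5},{"rotation":[0,0,13],"translation":[9,268,0],"grip":5},{"rotation":[0,0,14],"translation":[10,288,0],"grip":5},{"rotation":[0,0,15],"translation":[11,306,0],"grip":5},{"rotation":[0,0,16],"translation":[12,322,0],"grip":5},{"rotation":[0,0,16.3],"translation":[13,334,0],"grip":5},{"rotation":[0,0,16.3],"translation":[13,344,0],"grip":5},{"rotation":[0,0,16.3],"translation":[13,344,0],"grip":5}]'
cat > f.py <<'E'
from h import *
import sys
print(readout.get_obs()['wrist_force'])
c=np.array([.660,.1655]);y=np.radians(-3.8);R=np.array([[np.cos(y),-np.sin(y)],[np.sin(y),np.cos(y)]])
for n in ('top','scene'):
    p,d=imaging.camera(n);P=cloud(n,d);m=(abs(P[...,0]-.59)<.09)&(abs(P[...,1]-.13)<.07)&(P[...,2]>.043)&(P[...,2]<.056)&(p.min(2)>120)
    uv=np.argwhere(m)[:,::-1];h=(onplane(n,uv,.05)[:,:2]-c)@R
    print(n,m.sum(),cv2.minAreaRect((h*1000).astype(np.float32)))
    cv2.imwrite(f"pics/{n}_{sys.argv[1]}.png",cv2.resize((p[145:265,150:270] if n=="top" else p[170:270,340:440])[:,:,::-1],None,fx=5,fy=5,interpolation=cv2.INTER_CUBIC))
E
python3 f.py a
```

```text
time: 21.8
ee_pos: [0.5855, 0.099, 0.0221]
tcp_rot: [-180.0, -0.1, 176.3]
wrist_force: [-0.8, 2.8, 5.8]
opening: 0.0085
grasp_force: 28.2
[-0.77706058  2.80814933  5.80774103]
top 57 ((-107.0389633178711, -68.23194122314453), (35.27438735961914, 12.447906494140625), 4.7872633934021)
scene 177 ((-44.56034469604492, -47.15156173706055), (68.5677719116211, 60.5803108215332), 0.1039264053106308)
```

```bash
python3 -m jog '[{"rotation":[0,0,0],"translation":[0.3,5,0],"grip":5},{"rotation":[0,0,0],"translation":[0.7,10,0],"grip":5},{"rotation":[0,0,0],"translation":[0.9,13,0],"grip":5},{"rotation":[0,0,0],"translation":[0.9,13,0],"grip":5}]'; python3 -m jog '[{"rotation":[0,0,0],"translation":[0.1,1.5,0],"grip":5},{"rotation":[0,0,0],"translation":[0.1,1.5,0],"grip":5}]'; python3 -m jog '[{"rotation":[0,0,0],"translation":[0.1,1.5,0],"grip":5},{"rotation":[0,0,0],"translation":[0.1,1.5,0],"grip":5}]'
```

```text
time: 22.3
ee_pos: [0.5864, 0.1106, 0.0221]
tcp_rot: [-179.9, -0.1, 176.2]
wrist_force: [-1.0, -1.9, 6.9]
opening: 0.0082
grasp_force: 28.2
time: 22.5
ee_pos: [0.5864, 0.1117, 0.0221]
tcp_rot: [-179.9, -0.1, 176.2]
wrist_force: [-1.0, -4.2, 6.5]
opening: 0.0087
grasp_force: 28.3
time: 22.7
ee_pos: [0.5865, 0.1131, 0.0221]
tcp_rot: [-179.9, -0.1, 176.2]
wrist_force: [-0.3, -4.5, 6.8]
opening: 0.0083
grasp_force: 28.3
```

```bash
python3 -m jog '[{"rotation":[0,0,0],"translation":[0.1,1.5,0],"grip":5},{"rotation":[0,0,0],"translation":[0.1,1.5,0],"grip":5}]'; python3 -m jog '[{"rotation":[0,0,0],"translation":[0.1,1.5,0],"grip":5},{"rotation":[0,0,0],"translation":[0.1,1.5,0],"grip":5}]'; python3 f.py b
```

```text
time: 22.9
ee_pos: [0.5866, 0.1146, 0.0221]
tcp_rot: [-179.9, -0.1, 176.2]
wrist_force: [0.2, -4.4, 6.3]
opening: 0.0087
grasp_force: 28.3
time: 23.1
ee_pos: [0.5866, 0.1147, 0.0221]
tcp_rot: [-179.7, -0.1, 176.1]
wrist_force: [-0.9, -12.7, 8.7]
opening: 0.0088
grasp_force: 28.5
[ -0.88653401 -12.71988251   8.70943946]
top 71 ((-106.6626205444336, -49.733543395996094), (37.79001998901367, 19.845701217651367), 3.265058994293213)
scene 176 ((-45.17729568481445, -31.787349700927734), (70.01615905761719, 61.516475677490234), 0.06982044875621796)
```

```bash
python3 -m jog '[{"rotation":[0,0,0],"translation":[0,-0.6,0],"grip":5},{"rotation":[0,0,0],"translation":[4,-0.9,0],"grip":5},{"rotation":[0,0,0],"translation":[8,-1.1,0],"grip":5},{"rotation":[0,0,0],"translation":[11,-1.3,0],"grip":5},{"rotation":[0,0,0],"translation":[11,-1.3,0],"grip":5}]'; python3 -m jog '[{"rotation":[0,0,0],"translation":[1.5,-0.1,0],"grip":5},{"rotation":[0,0,0],"translation":[1.5,-0.1,0],"grip":5}]'; python3 -m jog '[{"rotation":[0,0,0],"translation":[1.5,-0.1,0],"grip":5},{"rotation":[0,0,0],"translation":[1.5,-0.1,0],"grip":5}]'
```

```text
time: 23.7
ee_pos: [0.5954, 0.114, 0.0221]
tcp_rot: [-179.8, -0.3, 176.2]
wrist_force: [-13.9, -9.7, 14.9]
opening: 0.0083
grasp_force: 29.6
time: 23.9
ee_pos: [0.5966, 0.1139, 0.0221]
tcp_rot: [-179.8, -0.4, 176.2]
wrist_force: [-15.7, -8.7, 15.9]
opening: 0.0085
grasp_force: 29.7
time: 24.1
ee_pos: [0.598, 0.1138, 0.0221]
tcp_rot: [-179.8, -0.4, 176.2]
wrist_force: [-16.0, -9.1, 16.1]
opening: 0.0082
grasp_force: 29.7
```

```bash
python3 f.py c
```

```text
[-16.00303697  -9.05991342  16.12535397]
top 71 ((-60.11825180053711, -53.32865905761719), (15.743497848510742, 110.08656311035156), 88.60592651367188)
scene 171 ((-34.621952056884766, -31.03502655029297), (69.61969757080078, 60.03755187988281), 0.06982045620679855)
```

View pics/scene_c.png

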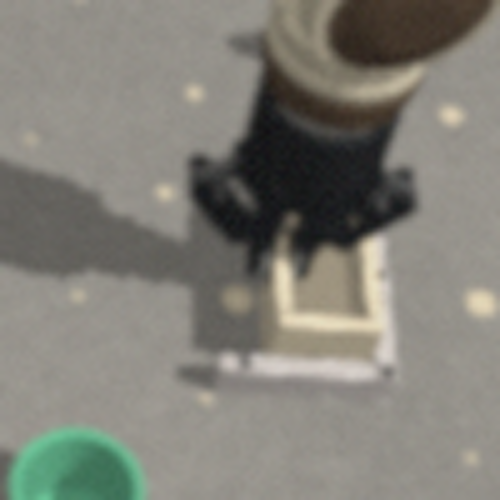

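The trough lies along the long bar (right, x≈385), and its end is a few mm from the short bar (row ≈355). I'll keep pushing in +x.

```bash
for i in 1 2 3; do python3 -m jog '[{"rotation":[0,0,0],"translation":[1.5,-0.1,0],"grip":5},{"rotation":[0,0,0],"translation":[1.5,-0.1,0],"grip":5}]' | grep -E "ee_pos|wrist"; done; python3 f.py d
```

```text
ee_pos: [0.5995, 0.1137, 0.0221]
wrist_force: [-15.5, -8.4, 15.6]
ee_pos: [0.6011, 0.1136, 0.0221]
wrist_force: [-15.2, -8.5, 14.8]
ee_pos: [0.6024, 0.1135, 0.0221]
wrist_force: [-16.5, -9.7, 15.0]
[-16.46445371  -9.66072455  15.04203514]
top 68 ((-55.365478515625, -55.82328414916992), (13.104307174682617, 110.75863647460938), 86.82603454589844)
scene 178 ((-28.435279846191406, -31.196407318115234), (67.79199981689453, 60.375404357910156), 0.06982044875621796)
```

```bash
python3 -m jog '[{"rotation":[0,0,0],"translation":[1,-0.1,0],"grip":5},{"rotation":[0,0,0],"translation":[1,-0.1,0],"grip":5}]' | grep -E "ee_pos|wrist"; python3 -m jog '[{"rotation":[0,0,0],"translation":[1,-0.1,0],"grip":5},{"rotation":[0,0,0],"translation":[1,-0.1,0],"grip":5}]' | grep -E "ee_pos|wrist"
```

```text
ee_pos: [0.6024, 0.1135, 0.0221]
wrist_force: [-21.4, -9.5, 19.2]
ee_pos: [0.6026, 0.1135, 0.022]
wrist_force: [-26.1, -7.4, 20.7]
```

```bash
python3 -m jog '[{"rotation":[0,0,0],"translation":[0,0.7,0],"grip":5},{"rotation":[0,0,0],"translation":[0,0.7,0],"grip":5},{"rotation":[0,0,0],"translation":[0,0,0],"grip":9},{"rotation":[0,0,0],"translation":[0,0,0],"grip":16},{"rotation":[0,0,0],"translation":[0,0,0],"grip":26},{"rotation":[0,0,0],"translation":[0,0,0],"grip":26},{"rotation":[0,0,0],"translation":[0,0,0],"grip":26},{"rotation":[0,0,0],"translation":[0,0,20],"grip":26},{"rotation":[0,0,0],"translation":[0,0,60],"grip":26},{"rotation":[0,0,0],"translation":[0,0,100],"grip":26},{"rotation":[0,0,0],"translation":[-40,-40,140],"grip":26},{"rotation":[0,0,0],"translation":[-80,-80,160],"grip":26},{"rotation":[0,0,0],"translation":[-110,-120,160],"grip":26},{"rotation":[0,0,0],"translation":[-150,-160,160],"grip":26},{"rotation":[0,0,0],"translation":[-150,-160,160],"grip":26}]'; python3 f.py e
```

```text
time: 26.8
ee_pos: [0.4548, -0.0469, 0.1816]
tcp_rot: [-179.9, -0.1, 176.2]
wrist_force: [0.7, -0.9, 0.6]
opening: 0.026
grasp_force: 0.0
[ 0.73004494 -0.9055097   0.59369617]
top 305 ((-55.35387420654297, -29.93940544128418), (110.32945251464844, 59.93344497680664), 0.058697693049907684)
scene 328 ((-52.600135803222656, -31.874086380004883), (115.08326721191406, 61.709068298339844), 0.6029745936393738)
```

View pics/top_e.png

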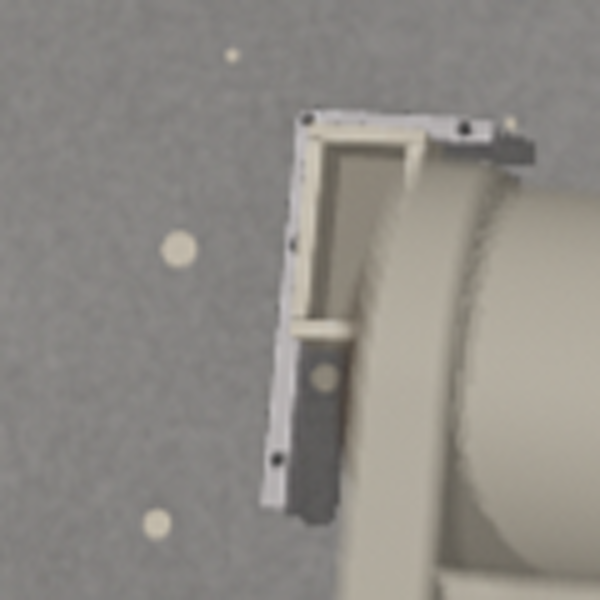

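The trough sits against both bars (long bar at column ≈290, short bar at row ≈125). It measures (−55.4, −29.9) mm and 0.1° in the stop frame, which is home.

```bash
python3 -c "
from workcell import bot; print(bot.job_done())"
```

```text
the job is handed in; nothing more can be done
None
```

I stood the trough on its end and let go, regrasped it, and laid it hollow up well clear of the stop; I then slid it home against both bars (within 0.5 mm of the seat, 0.1° off) and handed the job in at about 27 s; no moulds or pot were touched as far as I saw, though I did not re-measure their positions at the end.

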